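Secure the deck-lab bench before the swell: tip the racks down and flip the tip box shut

TASK

Make the bench safe before the ship rolls, by pushing only, never picking anything up: tip each of the two tube racks (yellow and blue) over from its edge so that it lies flat on the bench about where it stood, wells facing up, and flip the white lid of the red tip box over until it is fully shut. Any order will do; leave the jar, bottle, marker and pipette where they are.

Things in the scene. Friction and masses are not known exactly. Their poses are not given: they have to be found in the camera images.
- yellow_rack: yellow tube rack, 160 mm long, 68 mm wide, 28 mm thick, about 0.12 kg, loose. It starts standing on a long edge, 68 mm tall. Origin: the middle of that edge face, on the bench. x: the way the wells face (broad faces at x = +14 and -14 mm); y: along the 160 mm; z: up at the start. Lying wells up, x points up. A push of 1 N 45 mm up tips it; past 22 degrees it falls by itself
- blue_rack: blue tube rack, 160 mm long, 68 mm wide, 28 mm thick, about 0.12 kg, loose. It starts standing on a long edge, 68 mm tall. Origin: the middle of that edge face, on the bench. x: the way the wells face (broad faces at x = +14 and -14 mm); y: along the 160 mm; z: up at the start. Lying wells up, x points up. A push of 1 N 45 mm up tips it; past 22 degrees it falls by itself
- yellow_rack_mid (a point): centre of the yellow rack's block, 34 mm above the bench at the start, 14 mm when it lies flat; same axes as the rack. The wells' side of the rack is a white deck, 7 mm deep, with a 4 x 9 grid of black well mouths; the other broad face (underside) and the rest are plain yellow, so seen from above a white stripe on the top edge marks the wells' side
- blue_rack_mid (a point): centre of the blue rack's block, 34 mm above the bench at the start, 14 mm when it lies flat; same axes as the rack. The wells' side of the rack is a white deck, 7 mm deep, with a 4 x 9 grid of black well mouths; the other broad face (underside) and the rest are plain blue, so seen from above a white stripe on the top edge marks the wells' side
- tipbox: red pipette-tip box, fixed to the bench, 86 mm (its x) x 124 mm (its y) x 58 mm tall. Origin: centre of its underside, z up. The lid hinges along its rim on the +x side: the hinge axis runs along y at x = +43 mm, z = 58 mm from the origin
- lid (a joint): angle of the tip box's white lid (rad): 0 = fully shut, growing as it opens; 1.57 = standing upright on the +x rim, limit 1.9 leaning back beyond the box. A stiff hinge: the lid stays where it is left and must be pushed all the way (about 1 N at its free edge); it does not fall shut
- lid_hinge (a point): middle of the lid's hinge axis; its axes turn with the lid: -x runs from the hinge to the free edge, z is the lid's outward side (up when shut). The lid is a shallow white cover 86 mm from hinge to free edge, 124 mm wide, 22 mm deep: its flat outside face lies at z = +22 mm of this frame, the rim at z = 0
- lid_edge (a point): middle of the lid's free edge on its outside face (x = -86 mm, z = +22 mm of the lid_hinge frame); 80 mm above the bench when shut
- jar: small white jar with a green cap, 46 mm across, 65 mm tall, loose, a bystander. Origin: centre of its underside
- bottle: white bottle, 64 mm across, 110 mm tall, loose, a bystander. Origin: centre of its underside
- marker: black marker with a green cap, 130 mm long, 16 mm thick, lying loose, a bystander. Origin: under its middle; x along it
- pipette: white hand pipette, about 250 mm long, 26 mm wide, lying loose, a bystander. Origin: under its middle; x along it towards its thin grey end
Things that resemble listed ones, but are neither listed nor needed, are in the scene too. Of the things that look like the yellow_rack, the larger one is meant.

How it is judged:
By the outcome, as a careful person would: the job done as asked, in the order asked, and still so for the second after the job is handed in, with the robot touching nothing.
It also fails if it takes over 58 s, if anything falls off the work surface, if the arm or the gripper's body presses on something with over 40 N, if the wrist force passes 120 N, or if a joint passes its speed limit or range.

ROBOT

A 6-joint arm with a two-finger parallel gripper is mounted at the origin on the work surface. World frame = base frame: x ahead of the robot, y to its left, z up, the work surface at z = 0. Lengths are in mm, angles in rad, forces in N, time in s.
With the tool pointing down it reaches from about 350 to 875 mm from the base axis. Payload 4.2 kg.
Tool frame: the origin (TCP) lies between the finger pads; the fingertips stand 22 mm ahead of it and the grasp point (between the pads) lies 3 mm ahead of it; z points along the fingers, y is the line along which they close (so a half turn about z gives the same grasp; the last joint's range is limited). The gripper opens to 87 mm and grips with 3 to 60 N. Pads are 19 mm wide; open, the fingers measure 117 mm over their backs; the gripper's body (75 mm by 190 mm) begins 51 mm behind the grasp point.
Start: joints at [-1.011, 0.385, 0.008, 0, -1.194, -0.259], TCP at [185.193, -596.911, 244.55] pointing down, gripper open.
Joint ranges: [-3.14, 3.14], [-1.21, 2.06], [-1.07, 1.41], [-3.16, 2.05], [-2.99, -0.16], [-3.1, 3.1]. Speed limits (rad/s): [2.79, 2.79, 3.14, 3.14, 3.14, 3.14].

INTERFACE

Orientations are given as a unit quaternion [w, x, y, z].
In Python, from cell import manip, capture, camera_params, outline_of, mark_of gives the robot as it stands.
- The arm moves only by the tool jog_arm, never from a script. Its argument "targets" is a list of rows, each a list of 2 entries, a list of its own where there are three numbers: the shift along the tool's x, y, z in cm, then the turn about the tool's z in degrees. In form: [[[dx, dy, dz], spin], ...]. A call has 1 to 5 rows; each row is the pose to reach, as a shift and turn from the pose commanded when the call began, along the tool's axes at that moment; what a row does not reach only later rows make up. A row lasts 1/8 s, in which the tool goes at most 62.5 mm and 10.7 degrees, less where a joint would pass 70% of its speed; a pose out of reach is approached as far as the arm can. A call with a gripper value outside its range is refused whole. "fingers" is the opening, from -1 (shut) to 1 (fully open), set as the call begins (left out, the last holds). The fingers move at their own pace and stop on an object; the grip force is fixed at half the most. Time passes only in rows, so rows that repeat a pose let the fingers close. It gives the time, the measured TCP pose, the force, the opening and the grip force at its end, in the units of the state.
- manip.sense(): the state, without advancing time (a new reading comes with each control period).
- capture(name): name is "side" or "top" or "wrist"; returns (picture, depth): 480x640x3 uint8, blue, green, red; 480x640 float32, mm along the optical axis (not along the pixel's ray), 0 where there is no reading.
- camera_params(name): a dict with "camera_matrix" (3x3 intrinsics, pixels), "T" (4x4, takes a point from camera to world coordinates); the wrist camera has in their place "hand_eye" (4x4, takes a point from camera to tool coordinates, whose origin is the TCP and whose axes are the flange's). Camera axes: x right, y down, z forward; pixel columns grow to the right and rows downward; lengths in mm; the calibration is good to about 2 mm. A picture is of the moment at which its call begins: read the wrist's pose just before it. camera_params takes no time and is no camera call.
- manip.job_done(): hands the job in; it is judged then, once.
Trained networks look in the newest picture that a camera, given by its name, has taken for a name from the list of things; names that differ only in an ending like _2 or _b are one class to them, and where a whole thing is asked for, a point or a joint stands for the part that bears it (a point fixed in the world has none). Each returns a list of dicts, best first, with "p" (0 to 1); they miss things now and then, are a little off and sometimes report something else, mostly with a low value. They report only what shows in the picture. A call takes as long as a camera call. They do not tell look-alikes from the thing itself.
- outline_of(camera, label): "pixels" (480x640 bool, what is visible of it) and "rect" ([left, top, right, bottom] in pixels, round what is visible of it).
- mark_of(camera, label): "pixel" ([column, row] in pixels: a listed point, or the origin of a listed thing).
The state is a dict: "t": time; "qpos": joint angles; "joint_vel": joint speeds; "joint_torque": joint torques, N m; "position": TCP position; "ee_rot": TCP orientation; "ft_force": force on the tool from outside, world axes, zero at the start; "ft_torque": the same for the moment, N m; "grip_width": opening from 0.0 (shut) to 1.0 (fully open); "finger_force": force on a finger pad.
Only numpy, scipy, OpenCV 4.12 (cv2) and the standard library are available. Lean on these libraries where they do the work, as an engineer would, in place of code of your own. Each camera call takes 0.05 s, during which the arm holds its last target. There are 200 camera calls.

## Working session

There is one attempt and no reset: what is moved stays moved. The work goes in short steps, Python scripts to look and compute and a tool call to move; the robot and the scene stay as the last step left them, time stands still between calls to the robot, and variables do not carry over. Pictures are saved under pics/ and viewed, at most 10 in all, crops included, and the job is handed in when it is done.

Besides the shell and the picture viewer there is one more tool, called after "Call:" as name([rows], argument=value, ...), one row to a line, values as JSON. jog_arm: Moves the arm, as the interface text tells. Its arguments: {"type":"object","properties":{"targets":{"type":"array"},"fingers":{"type":"number"}},"required":["targets"]}

```bash
mkdir -p pics; cat > h.py <<'E'
import numpy as np,cv2
from cell import manip,capture,camera_params,outline_of,mark_of
def world(cam,depth):
    P=camera_params(cam);K=P["camera_matrix"];K=np.array(K);T=np.array(P["T"])
    v,u=np.mgrid[0:480,0:640]
    c=np.stack([(u-K[0,2])/K[0,0]*depth,(v-K[1,2])/K[1,1]*depth,depth,np.ones_like(depth)],-1)
    return (c@T.T)[...,:3]
E
python3 - <<'E'
from h import *
s=manip.sense();print(s["t"],s["position"],s["ee_rot"])
for c in("top","side"):
    p,d=capture(c);cv2.imwrite(f"pics/{c}0.png",p);W=world(c,d);np.savez(f"{c}0.npz",p=p,d=d,W=W)
    for n in("yellow_rack","blue_rack","tipbox","lid","jar","bottle","marker","pipette"):
        for o in outline_of(c,n)[:3]:
            m=o["pixels"]&(d>0);w=W[m]
            print(c,n,round(o["p"],2),o["rect"],np.percentile(w,[2,50,98],axis=0).round().tolist() if len(w) else "")
    for n in("yellow_rack_mid","blue_rack_mid","lid_hinge","lid_edge"):
        print(c,n,[(round(o["p"],2),np.round(o["pixel"]).tolist()) for o in mark_of(c,n)[:3]])
E
```

```text
0.0 [ 185.03067419 -596.39587737  243.45951583] [-2.09709094e-04 -1.49725547e-01  9.88726989e-01  1.07574192e-03]
top yellow_rack 0.85 [356.1, 245.9, 434.7, 272.1] [[516.0, -351.0, -0.0], [534.0, -275.0, 68.0], [563.0, -197.0, 74.0]]
top yellow_rack 0.62 [397.2, 299.5, 457.1, 341.1] [[370.0, -394.0, -1.0], [406.0, -336.0, 50.0], [445.0, -284.0, 57.0]]
top blue_rack 0.95 [108.2, 251.7, 188.0, 272.3] [[517.0, 175.0, 0.0], [526.0, 252.0, 68.0], [545.0, 332.0, 74.0]]
top tipbox 0.83 [242.0, 211.6, 306.9, 278.3] [[500.0, -83.0, 16.0], [564.0, -23.0, 57.0], [609.0, 37.0, 149.0]]
top lid 0.79 [242.2, 213.9, 306.4, 238.4] [[584.0, -81.0, 58.0], [598.0, -19.0, 125.0], [611.0, 38.0, 151.0]]
top lid 0.29 [357.3, 244.1, 433.8, 276.1] [[516.0, -350.0, 12.0], [534.0, -276.0, 68.0], [556.0, -197.0, 74.0]]
top jar 0.94 [251.2, 158.1, 271.0, 187.4] [[707.0, -5.0, 2.0], [720.0, 13.0, 64.0], [746.0, 34.0, 71.0]]
top bottle 0.76 [203.7, 149.8, 240.9, 185.2] [[711.0, 73.0, 6.0], [730.0, 98.0, 76.0], [767.0, 132.0, 114.0]]
top bottle 0.34 [242.5, 211.2, 308.3, 278.5] [[500.0, -83.0, 2.0], [563.0, -22.0, 5
[... 1421 characters left out ...]
 0.0, 4.0], [720.0, 30.0, 40.0], [745.0, 40.0, 66.0]]
side bottle 0.77 [179.4, 235.6, 213.2, 290.6] [[711.0, 91.0, 4.0], [728.0, 122.0, 60.0], [760.0, 138.0, 110.0]]
side bottle 0.36 [205.5, 303.8, 275.0, 394.3] [[516.0, 178.0, -0.0], [518.0, 274.0, 52.0], [545.0, 336.0, 69.0]]
side marker 0.55 [255.3, 232.0, 264.1, 249.9] [[693.0, -109.0, 1.0], [701.0, -78.0, 14.0], [715.0, -57.0, 18.0]]
side pipette 0.85 [382.6, 184.9, 463.5, 207.7] [[276.0, -534.0, 2.0], [367.0, -518.0, 16.0], [509.0, -509.0, 28.0]]
side yellow_rack_mid [(0.89, [399.0, 217.0]), (0.72, [346.0, 212.0])]
side blue_rack_mid [(0.94, [240.0, 348.0])]
side lid_hinge [(0.57, [286.0, 248.0])]
side lid_edge [(0.72, [273.0, 211.0])]
```

```bash
ls pics
```

```text
side0.png
top0.png
```

View pics/top0.png

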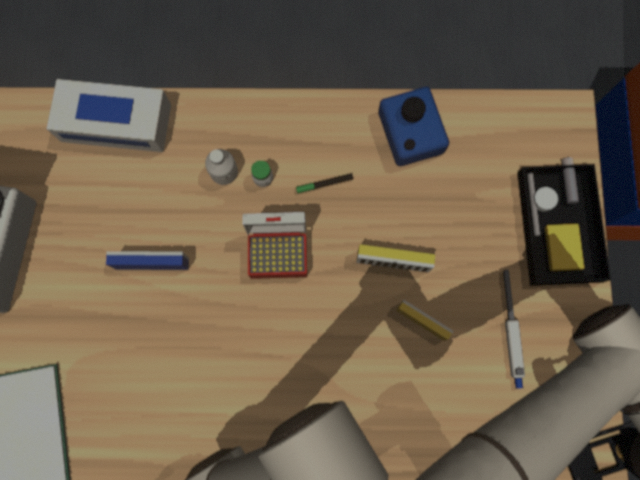

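View pics/side0.png

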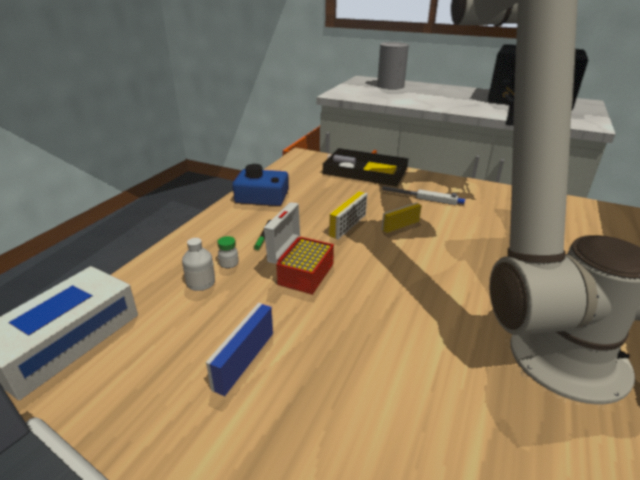

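The top view has the big yellow rack at (396,257), white wells on the near (-x) side; it must tip towards +x. Yellow look-alikes are the plain block at (425,320), which is smaller and 50 mm tall, and the yellow item in the tray at (565,247). The blue rack is at (148,261) with its white stripe on the far (+x) side, so it must tip towards -x; the blue thing at (413,125) is another device. The lid at (275,222) stands open on the +x side of the red box.

```bash
python3 - <<'E'
from h import *
z=np.load("top0.npz");p,W=z["p"],z["W"]
a=cv2.resize(p[225:350,340:470],None,fx=3,fy=3,interpolation=2);b=cv2.resize(p[235:285,95:225],None,fx=3,fy=3,interpolation=2);c=cv2.resize(p[200:290,230:360],None,fx=3,fy=3,interpolation=2)
cv2.imwrite("pics/crop.png",np.hstack([a,np.vstack([b,c])[:375] if 0 else cv2.resize(np.vstack([b,c]),(360,375))]))
for n,(l,t,r,bt),lo,hi in(("yel",(350,235,440,280),58,80),("small",(390,290,465,345),40,65),("blue",(100,240,195,280),58,80),("box",(238,205,312,282),45,66),("lid",(238,205,312,245),80,160)):
    w=W[t:bt,l:r].reshape(-1,3);w=w[(w[:,2]>lo)&(w[:,2]<hi)]
    (cx,cy),(sx,sy),an=cv2.minAreaRect(w[:,:2].astype(np.float32));print(n,len(w),round(cx),round(cy),round(sx),round(sy),round(an,1),w[:,2].max().round())
for c in("top","side"):
  z=np.load(c+"0.npz");W=z["W"].reshape(-1,3)
  for k in range(60,155,10):
    w=W[(abs(W[:,2]-k)<5)&(W[:,0]>570)&(W[:,0]<640)&(W[:,1]>-90)&(W[:,1]<50)]
    if len(w):print(c,k,len(w),np.percentile(w[:,0],[3,50,97]).round())
E
```

```text
yel 1092 539 -275 161 31 82.1 77.0
small 640 408 -335 120 22 57.5 59.0
blue 1083 531 256 163 30 89.9 78.0
box 2820 553 -23 107 124 1.9 66.0
lid 719 600 -21 26 125 2.3 153.0
top 60 650 [572. 590. 605.]
top 70 174 [584. 601. 607.]
top 80 29 [584. 604. 606.]
top 90 11 [586. 591. 600.]
top 100 6 [587. 590. 596.]
top 110 6 [587. 589. 593.]
top 120 5 [586. 588. 591.]
top 130 6 [587. 591. 592.]
top 140 271 [591. 603. 612.]
top 150 408 [588. 599. 610.]
side 60 443 [572. 589. 606.]
side 70 126 [587. 604. 608.]
side 80 139 [586. 605. 608.]
side 90 136 [587. 605. 608.]
side 100 141 [589. 606. 609.]
side 110 140 [587. 606. 609.]
side 120 104 [588. 604. 609.]
side 130 59 [587. 596. 608.]
side 140 275 [588. 599. 611.]
side 150 60 [588. 595. 602.]
```

View pics/crop.png

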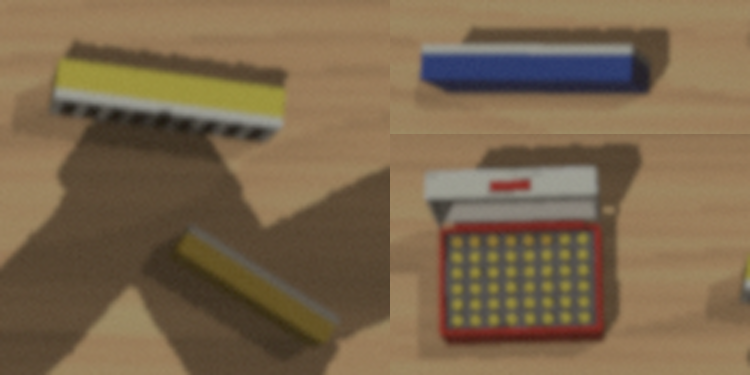

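The crop confirms it: the larger yellow rack has its white well deck on the near side, blue has white on the far side, and the lid is upright. The bigger yellow rack is the target, and I'll tip it first.

```bash
cat >> h.py <<'E'
from scipy.spatial.transform import Rotation as R
def go(x,y,z,yaw):
    "shift (cm, tool axes) and spin (deg) to TCP x,y,z with tool y at angle yaw (deg)"
    s=manip.sense();q=np.array(s["ee_rot"]);M=R.from_quat(q[[1,2,3,0]]).as_matrix()
    cur=np.degrees(np.arctan2(M[1,1],M[0,1]))
    print("t",s["t"],np.round(s["position"],1),"yaw",round(cur,1),"q6",round(s["qpos"][5],2),"->",np.round(M.T@(np.array([x,y,z])-s["position"])/10,1),round((cur-yaw+180)%360-180,1))
E
```

Call:
jog_arm([
  [[-24, 14.5, 0], 25],
  [[-24, 14.5, 0], 25],
  [[-24, 14.5, 0], 25],
  [[-24, 14.5, 0], 25],
  [[-24, 14.5, 0], 25],
], fingers=-1)

```text
t: 1.92
position: [373.0, -385.3, 244.9]
ee_rot: [0.0, 0.067, 0.998, -0.0]
ft_force: [0.2, -0.6, 0.5]
grip_width: 0.514
finger_force: 0.0
```

```bash
python3 -c "
from h import *
go(475,-266,120,82)"
```

```text
t 1.925 [ 373.  -385.3  244.9] yaw 82.4 q6 -1.21 -> [-8.5 13.2 12.5] 0.4
```

Call:
jog_arm([
  [[-8.5, 13.2, 0], 0],
  [[-8.5, 13.2, 0], 0],
  [[-8.5, 13.2, 8], 0],
  [[-8.5, 13.2, 12.5], 0],
  [[-8.5, 13.2, 12.5], 0],
])

```text
t: 2.55
position: [470.9, -266.6, 115.8]
ee_rot: [-0.005, 0.067, 0.998, 0.001]
ft_force: [0.5, -0.4, 0.2]
grip_width: 0.017
finger_force: 0.0
```

```bash
python3 -c "
from h import *
go(500,-269.6,77,82)"
```

```text
t 2.55 [ 470.9 -266.6  115.8] yaw 82.3 q6 -1.49 -> [-3.   0.1  3.8] 0.3
```

Call:
jog_arm([
  [[0, 0, 4.3], 0],
  [[-2, 0, 4.3], 0],
  [[-3, 0, 4.3], 0],
  [[-3.5, 0, 4.3], 0],
  [[-4, 0, 4.3], 0],
])

```text
t: 3.18
position: [513.5, -273.7, 77.7]
ee_rot: [0.001, 0.068, 0.998, -0.0]
ft_force: [-0.7, -0.2, 1.1]
grip_width: 0.006
finger_force: 0.1
```

Call:
jog_arm([
  [[-0.6, 0, 0], 0],
  [[-1.2, 0, 0], 0],
  [[-1.8, 0, 0], 0],
  [[-2.4, 0, 0], 0],
  [[-2.4, 0, 0], 0],
])

```text
t: 3.8
position: [537.4, -276.7, 76.4]
ee_rot: [0.0, 0.068, 0.998, -0.0]
ft_force: [-0.2, 0.3, -0.4]
grip_width: 0.005
finger_force: 0.0
```

```bash
python3 - <<'E'
from h import *
go(500,-269.6,77,82)
p,d=capture("side");cv2.imwrite("pics/s1.png",cv2.resize(p[150:280,230:430],None,fx=3,fy=3))
E
```

```text
t 3.8 [ 537.4 -276.7   76.4] yaw 82.2 q6 -1.5 -> [ 3.8  0.2 -0.1] 0.2
```

View pics/s1.png

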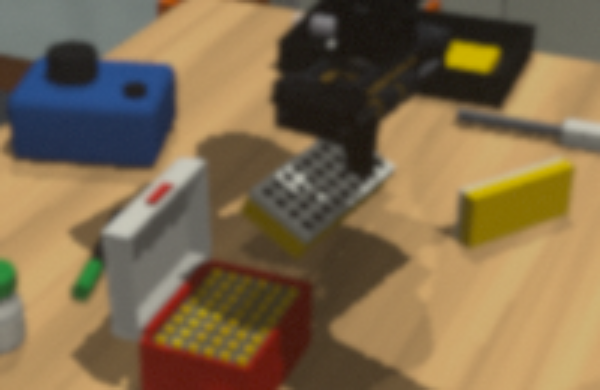

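Call:
jog_arm([
  [[0, 0, -6], 0],
  [[0, 0, -12], 0],
  [[0, 0, -15.5], 0],
  [[0, 0, -15.5], 0],
])

```text
t: 4.35
position: [538.2, -277.1, 235.5]
ee_rot: [0.004, 0.068, 0.998, -0.001]
ft_force: [0.3, -0.7, -0.5]
grip_width: 0.009
finger_force: 0.0
```

```bash
python3 - <<'E'
from h import *
go(652,-21,232,92)
for c in("side","top"):
  p,d=capture(c);W=world(c,d)
  for o in outline_of(c,"yellow_rack")[:2]:
    w=W[o["pixels"]&(d>0)];w=w[w[:,2]>15]
    print(c,o["rect"],np.percentile(w,[2,50,98],axis=0).round().tolist())
E
```

```text
t 4.35 [ 538.2 -277.1  235.5] yaw 82.2 q6 -1.5 -> [-7.8 26.9  0.4] -9.8
side [383.0, 202.7, 422.1, 232.8] [[370.0, -377.0, 16.0], [407.0, -324.0, 39.0], [446.0, -280.0, 52.0]]
side [304.9, 198.0, 358.0, 235.3] [[547.0, -355.0, 16.0], [585.0, -265.0, 28.0], [626.0, -199.0, 30.0]]
top [363.1, 219.8, 415.4, 257.2] [[513.0, -309.0, 17.0], [601.0, -254.0, 29.0], [625.0, -215.0, 295.0]]
top [397.7, 298.9, 453.2, 339.4] [[371.0, -384.0, 19.0], [406.0, -334.0, 51.0], [441.0, -284.0, 57.0]]
```

Yellow is flat (top at 28 mm). Next is the lid.

Call:
jog_arm([
  [[-7.8, 26.9, 0.4], -10],
  [[-7.8, 26.9, 0.4], -10],
  [[-7.8, 26.9, 0.4], -10],
  [[-7.8, 26.9, 0.4], -10],
  [[-7.8, 26.9, 0.4], -10],
])

```text
t: 5.18
position: [650.9, -17.6, 225.3]
ee_rot: [-0.002, -0.021, 1.0, -0.0]
ft_force: [-0.0, -0.2, 0.5]
grip_width: 0.003
finger_force: 0.0
```

```bash
python3 -c "
from h import *
go(650,-21,152,92)"
```

```text
t 5.175 [650.9 -17.6 225.3] yaw 92.4 q6 -1.75 -> [ 0.1 -0.3  7.3] 0.4
```

Call:
jog_arm([
  [[0, 0, 4], 0],
  [[0, 0, 7.6], 0],
  [[0, 0, 7.6], 0],
  [[0, 0, 7.6], 0],
])

```text
t: 5.68
position: [651.2, -20.9, 152.3]
ee_rot: [0.0, -0.02, 1.0, -0.0]
ft_force: [0.8, -0.1, 0.2]
grip_width: 0.002
finger_force: 0.0
```

```bash
python3 -c "
from h import *
go(618,-21,153,92);go(599,-21,155,92)"
```

```text
t 5.675 [651.2 -20.9 152.3] yaw 92.3 q6 -1.75 -> [ 3.3  0.1 -0.1] 0.3
t 5.675 [651.2 -20.9 152.3] yaw 92.3 q6 -1.75 -> [ 5.2  0.2 -0.3] 0.3
```

Call:
jog_arm([
  [[3, 0, 0], 0],
  [[3.8, 0, -0.1], 0],
  [[4.6, 0, -0.2], 0],
  [[5.4, 0, -0.3], 0],
  [[6.2, 0, -0.2], 0],
])

```text
t: 6.3
position: [588.8, -23.0, 154.1]
ee_rot: [0.001, -0.02, 1.0, 0.0]
ft_force: [0.4, 0.1, 1.6]
grip_width: 0.004
finger_force: 0.5
```

Call:
jog_arm([
  [[0.9, 0, 0.1], 0],
  [[1.8, 0, 0.4], 0],
  [[2.7, 0, 0.8], 0],
  [[3.5, 0, 1.4], 0],
  [[3.5, 0, 1.4], 0],
])

```text
t: 6.92
position: [552.3, -24.6, 138.7]
ee_rot: [-0.001, -0.019, 1.0, -0.0]
ft_force: [-0.4, -0.1, 0.7]
grip_width: 0.011
finger_force: 0.0
```

```bash
python3 - <<'E'
from h import *
go(545,-21,135,92);go(524,-21,102,92)
p,d=capture("side");cv2.imwrite("pics/s2.png",cv2.resize(p[150:310,200:400],None,fx=3,fy=3))
E
```

```text
t 6.925 [552.3 -24.6 138.7] yaw 92.2 q6 -1.78 -> [0.7 0.4 0.4] 0.2
t 6.925 [552.3 -24.6 138.7] yaw 92.2 q6 -1.78 -> [2.8 0.5 3.7] 0.2
```

View pics/s2.png

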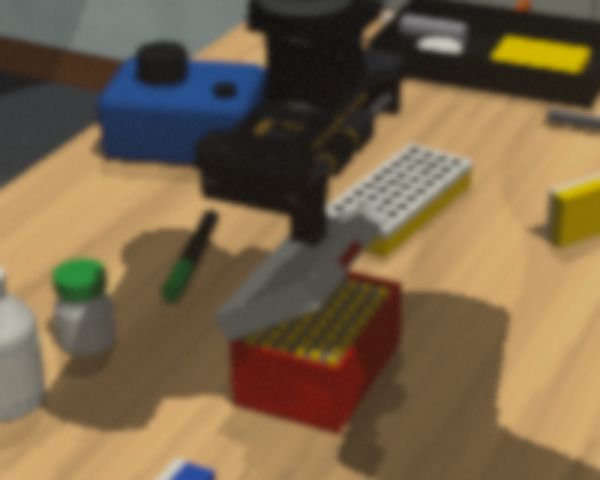

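The lid is following the fingers at about 40° open, and the yellow rack lies flat with wells up. I'll continue down the arc.

Call:
jog_arm([
  [[0.7, 0, 0.5], 0],
  [[1.2, 0, 1], 0],
  [[1.7, 0, 1.6], 0],
  [[2.1, 0, 2.2], 0],
  [[2.5, 0, 2.8], 0],
])

```text
t: 7.6
position: [528.3, -25.5, 111.1]
ee_rot: [-0.0, -0.02, 1.0, -0.0]
ft_force: [-0.2, 0.7, 0.4]
grip_width: 0.005
finger_force: 0.2
```

Call:
jog_arm([
  [[0.1, 0, 0.4], 0],
  [[0.1, 0, 0.8], 0],
  [[0.1, 0, 1], 0],
  [[0.1, 0, 1.1], 0],
  [[0.1, 0, 1.1], 0],
])

```text
t: 8.22
position: [527.4, -25.5, 102.7]
ee_rot: [-0.0, -0.02, 1.0, -0.0]
ft_force: [-5.8, 0.3, 15.3]
grip_width: 0.004
finger_force: 7.3
```

```bash
python3 - <<'E'
from h import *
go(524,-21,100,92);print(manip.sense()["ft_force"])
E
```

```text
t 8.225 [527.4 -25.5 102.7] yaw 92.3 q6 -1.79 -> [0.3 0.5 0.3] 0.3
[-5.81416338  0.30045007 15.26372932]
```

Call:
jog_arm([
  [[0, 0, -4], 0],
  [[0, 0, -10], 0],
  [[-6.2, -14, -10], 2],
  [[-6.2, -28, -10], 2],
  [[-6.2, -28, -10], 2],
])

```text
t: 8.85
position: [580.9, -205.6, 200.7]
ee_rot: [0.0, -0.003, 1.0, 0.0]
ft_force: [1.7, 0.7, -0.0]
grip_width: 0.004
finger_force: 0.0
```

```bash
python3 - <<'E'
from h import *
go(590,256,77,90)
for c in ("side","top"):
  p,d=capture(c);W=world(c,d).reshape(-1,3)
  if c=="side":cv2.imwrite("pics/s3.png",p)
  for x in range(500,610,15):
    w=W[(abs(W[:,0]-x)<7)&(abs(W[:,1]+21)<50)&(W[:,2]>30)&(W[:,2]<110)]
    if len(w):print(c,x,len(w),np.percentile(w[:,2],[50,95]).round(1))
E
```

```text
t 8.85 [ 580.9 -205.6  200.7] yaw 90.3 q6 -1.49 -> [-1.1 46.2 12.4] 0.3
side 500 402 [63.5 81. ]
side 515 163 [80.5 82. ]
side 530 163 [80.5 81.8]
side 545 164 [80.3 82. ]
side 560 157 [80.4 81.8]
side 575 156 [80.4 81.7]
side 590 30 [80.5 81.4]
top 500 35 [71.  83.5]
top 515 38 [81.6 86.8]
top 530 35 [81.2 85.2]
top 545 32 [81.  85.4]
top 560 27 [81.  85.6]
top 575 28 [81.6 86.3]
top 590 12 [79.5 84.1]
```

View pics/s3.png

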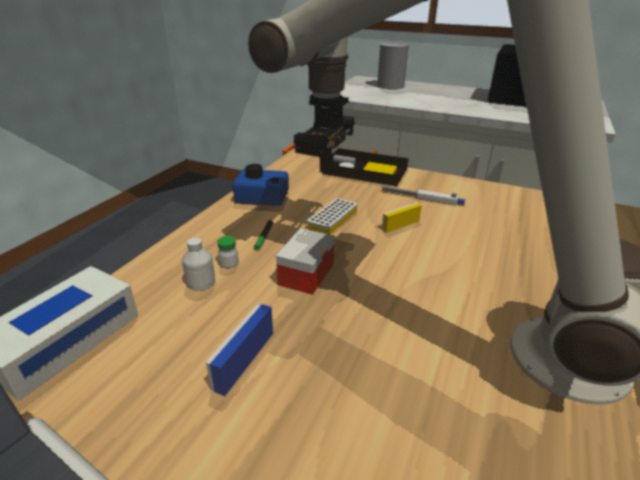

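The lid is flat at 80.5 mm, so it's shut. I moved the wrong way in y but touched nothing, and I'm now heading for the blue rack.

Call:
jog_arm([
  [[-1, 30, 0], 0],
  [[-1, 30, 0], 0],
  [[-1, 30, 0], 0],
  [[-1, 30, 0], 0],
  [[-1, 30, 0], 0],
])

```text
t: 9.57
position: [588.7, 98.8, 200.5]
ee_rot: [0.0, -0.003, 1.0, 0.0]
ft_force: [0.7, -0.2, 0.2]
grip_width: 0.003
finger_force: 0.0
```

Call:
jog_arm([
  [[-0.5, 17, 0], 0],
  [[-0.5, 17, 0], 0],
  [[-0.5, 17, 0], 0],
  [[-0.5, 17, 0], 0],
  [[-0.5, 17, 0], 0],
])

```text
t: 10.2
position: [592.9, 266.0, 200.1]
ee_rot: [-0.0, -0.002, 1.0, -0.0]
ft_force: [-0.3, -0.8, -0.3]
grip_width: 0.005
finger_force: 0.0
```

```bash
python3 -c "
from h import *
go(590,256,77,90)"
```

```text
t 10.2 [592.9 266.  200.1] yaw 90.3 q6 -2.24 -> [ 0.3 -1.  12.3] 0.3
```

Call:
jog_arm([
  [[0, -1, 5], 0],
  [[0, -1, 10], 0],
  [[0, -1, 12.3], 0],
  [[1, -1, 12.3], 0],
  [[2.3, -1, 12.3], 0],
])

```text
t: 10.82
position: [570.5, 255.5, 79.0]
ee_rot: [0.001, -0.002, 1.0, 0.001]
ft_force: [-0.4, -0.2, 0.4]
grip_width: 0.002
finger_force: 0.0
```

Call:
jog_arm([
  [[0.7, 0, 0], 0],
  [[1.4, 0, 0], 0],
  [[2.1, 0, 0], 0],
  [[2.8, 0, 0], 0],
  [[3.6, 0, 0], 0],
])

```text
t: 11.45
position: [533.9, 255.8, 77.5]
ee_rot: [-0.0, -0.002, 1.0, -0.0]
ft_force: [-0.9, 0.2, -0.9]
grip_width: 0.004
finger_force: 0.0
```

```bash
python3 - <<'E'
from h import *
go(530,256,200,90)
p,d=capture("side");cv2.imwrite("pics/s4.png",cv2.resize(p[220:420,150:400],None,fx=3,fy=3))
E
```

```text
t 11.45 [533.9 255.8  77.5] yaw 90.2 q6 -2.29 -> [  0.4   0.  -12.3] 0.2
```

View pics/s4.png

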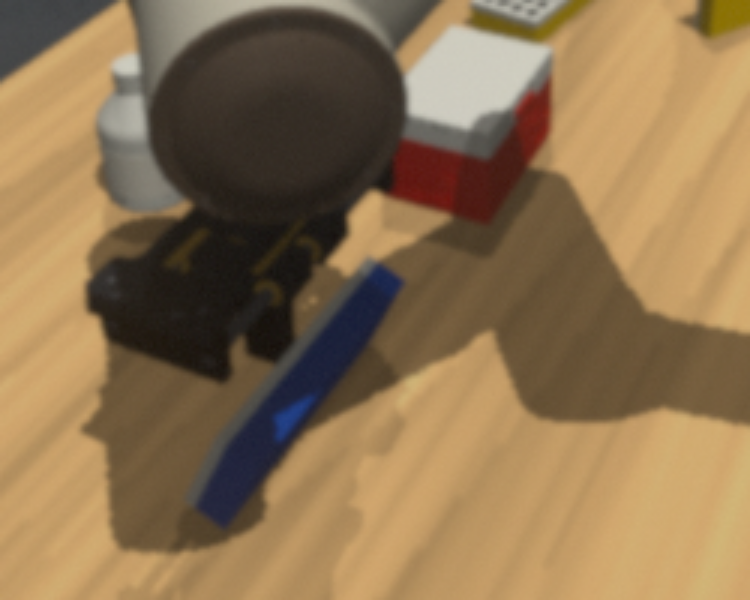

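The blue rack is caught mid-fall, well tilted towards -x. I'll retreat upward and check.

Call:
jog_arm([
  [[0.5, 0, 0], 0],
  [[0.5, 0, -6], 0],
  [[0.5, 0, -12], 0],
  [[0.5, 0, -17], 0],
  [[0.5, 0, -20], 0],
])

```text
t: 12.12
position: [529.8, 256.1, 280.8]
ee_rot: [0.002, -0.002, 1.0, 0.001]
ft_force: [-0.4, 0.1, -0.3]
grip_width: 0.007
finger_force: 0.0
```

Call:
jog_arm([
  [[10, -20, -2], 0],
  [[10, -20, -2], 0],
  [[10, -20, -2], 0],
  [[10, -20, -2], 0],
])

```text
t: 12.62
position: [428.5, 53.3, 298.0]
ee_rot: [0.0, -0.002, 1.0, 0.0]
ft_force: [0.6, -0.2, 0.3]
grip_width: 0.006
finger_force: 0.0
```

```bash
python3 - <<'E'
from h import *
for c in("side","top"):
  p,d=capture(c);W=world(c,d);cv2.imwrite(f"pics/{c}5.png",p)
  for n in("blue_rack","yellow_rack","jar","bottle","marker","pipette"):
   for o in outline_of(c,n)[:2]:
    w=W[o["pixels"]&(d>0)]
    print(c,n,round(o["p"],2),np.percentile(w,[2,50,98],axis=0).round().tolist())
E
```

```text
side blue_rack 0.6 [[447.0, 181.0, 2.0], [475.0, 274.0, 28.0], [514.0, 336.0, 30.0]]
side yellow_rack 0.83 [[547.0, -353.0, 2.0], [581.0, -260.0, 27.0], [627.0, -198.0, 30.0]]
side yellow_rack 0.68 [[371.0, -375.0, 2.0], [407.0, -320.0, 31.0], [445.0, -280.0, 52.0]]
side jar 0.9 [[706.0, 3.0, 5.0], [720.0, 30.0, 40.0], [745.0, 40.0, 66.0]]
side bottle 0.9 [[711.0, 86.0, 1.0], [728.0, 121.0, 58.0], [765.0, 138.0, 110.0]]
side marker 0.63 [[499.0, -80.0, 4.0], [530.0, 17.0, 69.0], [583.0, 42.0, 82.0]]
side marker 0.5 [[693.0, -176.0, -0.0], [709.0, -100.0, 14.0], [730.0, -57.0, 18.0]]
side pipette 0.88 [[284.0, -532.0, 2.0], [366.0, -517.0, 16.0], [511.0, -510.0, 26.0]]
top yellow_rack 0.88 [[548.0, -357.0, 7.0], [585.0, -280.0, 29.0], [624.0, -204.0, 35.0]]
top yellow_rack 0.8 [[371.0, -384.0, 1.0], [406.0, -333.0, 51.0], [443.0, -283.0, 57.0]]
top jar 0.94 [[707.0, -5.0, 3.0], [722.0, 14.0, 64.0], [747.0, 36.0, 71.0]]
top bottle 0.97 [[711.0, 74.0, 7.0], [730.0, 97.0, 76.0], [766.0, 133.0, 114.0]]
top marker 0.59 [[695.0, -183.0, 1.0], [714.0, -123.0, 16.0], [738.0, -63.0, 23.0]]
top pipette 0.88 [[277.0, -540.0, 9.0], [369.0, -524.0, 23.0], [511.0, -513.0, 33.0]]
```

View pics/side5.png

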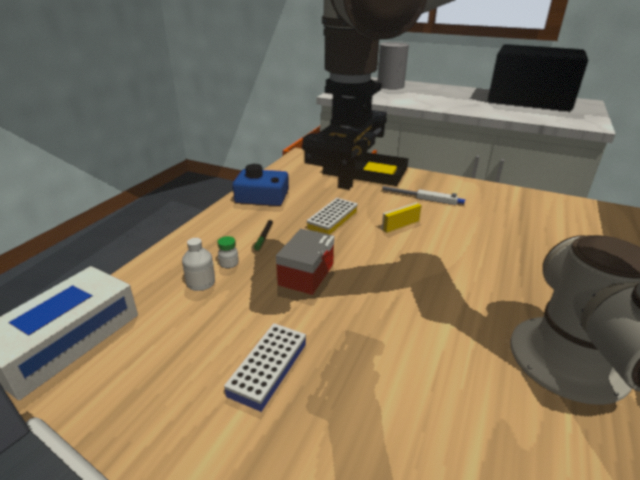

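View pics/top5.png

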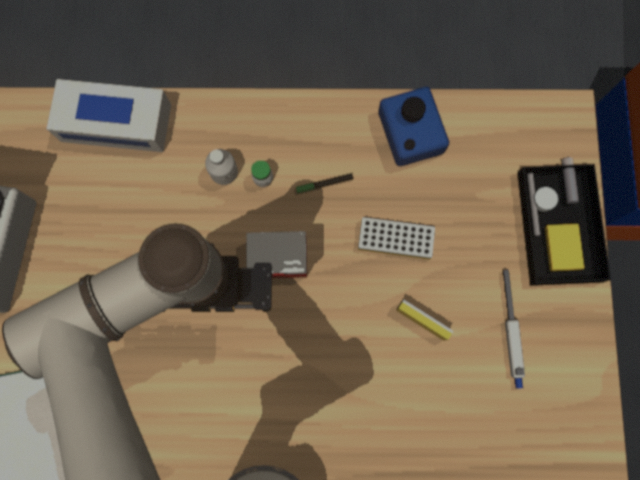

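Both views agree. The two racks lie flat with wells up (blue at side (266,366), yellow at side (332,214)), the lid is shut, and the jar, bottle, marker and pipette haven't moved.

```bash
python3 -c "
from h import *
print(manip.job_done())"
```

```text
the job is handed in; nothing more can be done
None
```

Both racks lie flat with wells up about where they stood, the tip box lid is shut, the jar, bottle, marker and pipette are unmoved, and the job was handed in at about 13.5 s of the 58 s allowed.

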